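# Pack two oil-sample tubes into a fold-up transit tray

### The arm

A 6-joint arm with a two-finger parallel gripper is mounted at the origin on the work surface. World frame = base frame: x ahead of the robot, y to its left, z up, the work surface at z = 0. Lengths are in m, angles in rad, forces in N, time in s.
With the tool pointing down it reaches from about 0.425 to 0.925 m from the base axis. Payload 12.5 kg.
Tool frame: the origin (TCP) lies at the very end of the fingers, on their centre line; the grasp point (between the pads) lies 19 mm behind it; z points along the fingers, y is the line along which they close (so a half turn about z gives the same grasp; the last joint's range is limited). The gripper opens to 85 mm and grips with 20 to 120 N. Pads are 22 mm wide; open, the fingers measure 114 mm over their backs; the gripper's body (76 mm by 85 mm) begins 54 mm behind the grasp point. The pads swing forward as they close: fully open they stand 13 mm farther back than shut.
Start: joints at [1.092, 0.491, 1.559, -0, 1.092, -0.106], TCP at [0.228, 0.582, 0.231] pointing down, gripper open.
Joint ranges: [-3.1, 3.1], [-0.84, 2.19], [0.05, 2.79], [-1.13, 4.28], [0.06, 2.93], [-2.69, 2.69]. Speed limits (rad/s): [2.22, 2.22, 2.79, 3.14, 3.14, 3.14].

### API

Orientations are given as [roll, pitch, yaw] about the fixed x, y, z axes, in that order (R = Rz(yaw) Ry(pitch) Rx(roll)).
In Python, from bench import telemetry, eyes, order gives the robot as it stands.
- The arm moves only by the tool apply_moves, never from a script. Its argument "moves" is a list of rows, each an object with "jaw": the closure, from -1 (fully open) to 1 (shut); "dp": the shift along the tool's x, y, z scaled (see below), a list of three; "turn": the turn about the tool's z scaled (see below). A call has 1 to 10 rows; each row is the pose to reach, as a shift and turn from the pose commanded when the call began, along the tool's axes at that moment; what a row does not reach only later rows make up. The controller multiplies each number of a shift by 0.5 m and each number of a turn by 90 degrees. A row lasts 1/12 s, in which the tool goes at most 41.7 mm and 7.16 degrees, less where a joint would pass 70% of its speed; a pose out of reach is approached as far as the arm can. A call with a number of a shift or a turn outside -1 to 1 is refused whole. A call with a gripper value outside its range is refused whole. The fingers move at their own pace and stop on an object; the grip force is fixed at half the most. Time passes only in rows, so rows that repeat a pose let the fingers close. It gives the time, the measured TCP pose, the force, the opening and the grip force at its end, in the units of the state.
- telemetry.observe(): the state, without advancing time (a new reading comes with each control period).
- eyes.grab_frame(name): name is "scene" or "top" or "wrist"; returns a dict with "frame" (384x512x3 uint8, blue, green, red), "vertical_fov" (degrees; the focal length in pixels is half the picture's height over the tangent of half this angle, whatever the lens; pixels are square), "cx", "cy" (the principal point, pixels), "R" (3x3) and "t" (3): a world point X has camera coordinates R X + t. Camera axes: x right, y down, z forward; pixel columns grow to the right and rows downward; lengths in m; the calibration is good to about 2 mm. The wrist camera is an equidistant fisheye: a pixel r from the principal point sees the ray r / f radians off the axis. A picture is of the moment at which its call begins. There is no depth.
- order.hand_in(): hands the job in; it is judged then, once.
The state is a dict: "time": time; "qpos": joint angles; "joint_velocities": joint speeds; "effort": joint torques, N m; "ee_pos": TCP position; "ee_rot": TCP orientation; "wrist_force": force on the tool from outside, world axes, zero at the start; "torque": the same for the moment, N m; "finger_gap": finger opening in m; "gripper_force": force on a finger pad.
Only numpy, scipy, OpenCV 4.12 (cv2) and the standard library are available. Lean on these libraries where they do the work, as an engineer would, in place of code of your own. Each camera call takes 0.05 s, during which the arm holds its last target. There are 200 camera calls.

### The job

Get the sample tray ready for the courier: fold up the three cardboard walls that are still down so that all four stand fully upright, and take the red-capped and the yellow-capped tube out of the blue rack and put each, upright and fully home, into the tray well ringed in its own colour, lowering them in gently rather than dropping them. Leave the white-capped and green-capped tubes in their wells, and do not push or knock over the can, stop button, contact block and box standing round the tray.

Things in the scene. Friction and masses are not known exactly. Their poses are not given: they have to be found in the camera images.
- rack: Blue plastic block rack with thin aluminium end cheeks, fixed to the bench: 238 mm long (its x), 60 mm wide (y), block 55 mm high, cheeks 62 mm. Four wells in a row along x, at x = -82.5, -27.5, 27.5 and 82.5 mm, y = 0, each 31.5 mm wide and 45 mm deep (floor 10 mm above the bench). Origin: centre of its underside.
- tray: Fold-up cardboard tray, held fast on the bench: floor 136 x 136 x 4 mm, with a rigid grey insert 130 x 130 mm whose top is 54 mm above the bench. Four wells at x = +-32, y = +-32 mm, 31.5 mm wide, 45 mm deep (floor 9 mm above the bench: a packed tube's cap tops out at 133 mm). A wall is hinged along each side. Origin: centre of its underside; yaw up to 0.35 rad.
- red_tube: Red-capped tube to be packed; starts in some well of the rack. Round amber sample tube: body 28 mm in diameter with a bevelled foot, red screw cap 34 mm in diameter that fills the top 27 mm, 124 mm long overall. Origin at the centre of its foot, z up along the tube.
- yellow_tube: Yellow-capped tube to be packed; starts in some well of the rack. Round amber sample tube: body 28 mm in diameter with a bevelled foot, yellow screw cap 34 mm in diameter that fills the top 27 mm, 124 mm long overall. Origin at the centre of its foot, z up along the tube.
- red_label: Red ring-shaped sticker, 47 mm outside, 35 mm inside, round the mouth of the tray well meant for the red-capped tube. Origin at the centre of the well's mouth (top of the insert); nothing to collide with.
- yellow_label: Yellow ring-shaped sticker of the same size round the mouth of the well meant for the yellow-capped tube. Origin at the centre of the well's mouth.
- spray_can: Bystander: orange spray can with white band, 50 mm in diameter, 148 mm high, standing loose. Origin: centre of its foot.
- stop_button: Bystander: black stop-button unit with red mushroom head, 44 x 44 x 62 mm high, standing loose. Origin: centre of its foot.
- contact_block: Bystander: black contact block with green top, 36 x 48 x 60 mm high, standing loose. Origin: centre of its foot.
- parts_box: Bystander: blue parts box with a white label on top, 46 x 46 x 60 mm high, standing loose. Origin: centre of its foot.
- white_tube_1: White-capped tube that stays in its rack well. Round amber sample tube: body 28 mm in diameter with a bevelled foot, white screw cap 34 mm in diameter that fills the top 27 mm, 124 mm long overall. Origin at the centre of its foot, z up along the tube.
- green_tube_1: Green-capped tube already packed in a tray well, which stays there. Round amber sample tube: body 28 mm in diameter with a bevelled foot, green screw cap 34 mm in diameter that fills the top 27 mm, 124 mm long overall. Origin at the centre of its foot, z up along the tube.
- white_tube_2: White-capped tube that stays in its rack well. Round amber sample tube: body 28 mm in diameter with a bevelled foot, white screw cap 34 mm in diameter that fills the top 27 mm, 124 mm long overall. Origin at the centre of its foot, z up along the tube.
- green_tube_2: Green-capped tube already packed in a tray well, which stays there. Round amber sample tube: body 28 mm in diameter with a bevelled foot, green screw cap 34 mm in diameter that fills the top 27 mm, 124 mm long overall. Origin at the centre of its foot, z up along the tube.
- wall_far (a joint): Angle of the tray wall on the tray's +x side: cardboard panel 70 mm high, 132 mm long, 4 mm thick. 0 = lying flat outward on the bench, 1.57 = upright (stop). Starts at 0.5 to 1.0. Hinge line 68 mm from the tray's centre, 4 mm above the bench. The crease is stiff: the wall stays at whatever angle it is left; about 1 N swings it. While low, lift its edge along the arc: a level push jams.
- wall_far_edge (a point): Middle of that wall's free edge, on its inner face (70 mm from the hinge line; the board's 4 mm thickness lies on the outer side).
- wall_left (a joint): Angle of the tray wall on the tray's +y side: cardboard panel 70 mm high, 132 mm long, 4 mm thick. 0 = lying flat outward on the bench, 1.57 = upright (stop). Starts at 0.5 to 1.0. Hinge line 68 mm from the tray's centre, 4 mm above the bench. The crease is stiff: the wall stays at whatever angle it is left; about 1 N swings it. While low, lift its edge along the arc: a level push jams.
- wall_left_edge (a point): Middle of that wall's free edge, on its inner face (70 mm from the hinge line; the board's 4 mm thickness lies on the outer side).
- wall_near (a joint): Angle of the tray wall on the tray's -x side: cardboard panel 70 mm high, 132 mm long, 4 mm thick. 0 = lying flat outward on the bench, 1.57 = upright (stop). Starts already upright. Hinge line 68 mm from the tray's centre, 4 mm above the bench. The crease is stiff: the wall stays at whatever angle it is left; about 1 N swings it. While low, lift its edge along the arc: a level push jams.
- wall_near_edge (a point): Middle of that wall's free edge, on its inner face (70 mm from the hinge line; the board's 4 mm thickness lies on the outer side).
- wall_right (a joint): Angle of the tray wall on the tray's -y side: cardboard panel 70 mm high, 132 mm long, 4 mm thick. 0 = lying flat outward on the bench, 1.57 = upright (stop). Starts at 0.5 to 1.0. Hinge line 68 mm from the tray's centre, 4 mm above the bench. The crease is stiff: the wall stays at whatever angle it is left; about 1 N swings it. While low, lift its edge along the arc: a level push jams.
- wall_right_edge (a point): Middle of that wall's free edge, on its inner face (70 mm from the hinge line; the board's 4 mm thickness lies on the outer side).
There are look-alikes about, which are no part of the job. Leave any purple look-alike of the red_tube alone.

How it is judged:
By the outcome, as a careful person would: the job done as asked, in the order asked, and still so for the second after the job is handed in, with the robot touching nothing.
It also fails if it takes over 72 s, if anything falls off the work surface, if the arm or the gripper's body presses on something with over 40 N, if the wrist force passes 120 N, or if a joint passes its speed limit or range.

## Working session

There is one attempt and no reset: what is moved stays moved. The work goes in short steps, Python scripts to look and compute and a tool call to move; the robot and the scene stay as the last step left them, time stands still between calls to the robot, and variables do not carry over. Pictures are saved under pics/ and viewed, at most 10 in all, crops included, and the job is handed in when it is done.

Besides the shell and the picture viewer there is one more tool, called after ">>>" by a JSON object that holds its "fn" and its "kwargs". apply_moves: Moves the arm, as the interface text tells. Its arguments: {"type":"object","properties":{"moves":{"type":"array","items":{"type":"object","properties":{"jaw":{"type":"number"},"dp":{"type":"array","items":{"type":"number","minimum":-1,"maximum":1}},"turn":{"type":"number","minimum":-1,"maximum":1}}}}},"required":["moves"]}

```bash
mkdir -p pics; ls; python3 - <<'E'
from bench import telemetry, eyes
import cv2, pickle
s=telemetry.observe(); print({k:(v if not hasattr(v,'round') else v) for k,v in s.items()})
D={}
for n in ("scene","top"):
    f=eyes.grab_frame(n); D[n]=f; cv2.imwrite(f"pics/{n}0.png",f["frame"]); print(n,f["vertical_fov"],f["cx"],f["cy"],f["R"],f["t"])
f=eyes.grab_frame("wrist");D["wrist"]=f;print(f["vertical_fov"],f["R"],f["t"])
pickle.dump(D,open("d0.pkl","wb"))
E
```

```text
pics
{'time': 0.0, 'qpos': array([ 1.09240452e+00,  4.91563877e-01,  1.55949296e+00, -2.18276713e-05,
        1.09169777e+00, -1.05622087e-01]), 'joint_velocities': array([ 4.41364462e-04, -6.36838142e-04,  1.42549684e-03,  2.71751456e-06,
        2.23414322e-03,  1.43473646e-03]), 'effort': array([ 1.44697657e-03, -6.18445444e+01, -2.61582685e+01, -8.75787600e-05,
        4.09709130e-03, -1.35700867e-05]), 'ee_pos': array([0.22750503, 0.58185797, 0.23071007]), 'ee_rot': array([-3.14043513e+00, -1.03249328e-04,  2.76883295e+00]), 'wrist_force': array([-0.33166065, -0.47814269,  0.54897368]), 'torque': array([-0.02331584, -0.05569796,  0.03290519]), 'gripper_force': 0.0, 'finger_gap': 0.08544755026028597}
scene 57.25908722986519 253.74596237357676 189.20761619879286 [[-0.58038647  0.81430885  0.00725584]
 [ 0.61691487  0.44547811 -0.64881838]
 [-0.53157087 -0.37208917 -0.76090871]] [ 0.28001481 -0.2749349   1.22552915]
top 50.44247697283039 248.79922078063598 195.5824065709977 [[ 0.02447655 -0.9996945   0.00343479]
 [-0.99757844 -0.02464819 -0.06503639]
 [ 0.06510118 -0.0018346  -0.99787698]] [-0.0144849   0.5262708   0.90342174]
65.70646984690485 [[ 3.64174094e-01  9.31330710e-01 -5.80743750e-04]
 [ 8.92184057e-01 -3.48687730e-01  2.87096631e-01]
 [ 2.67179411e-01 -1.05071286e-01 -9.57901450e-01]] [-0.6252793  -0.03749207  0.37897924]
```

View pics/scene0.png

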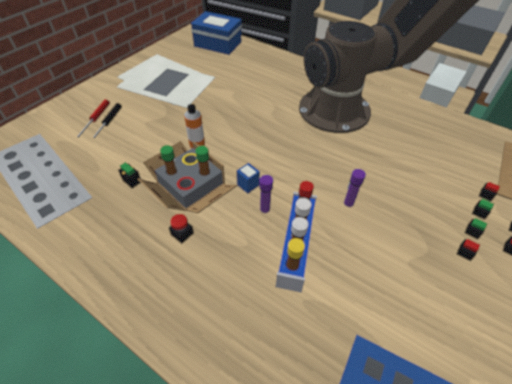

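View pics/top0.png

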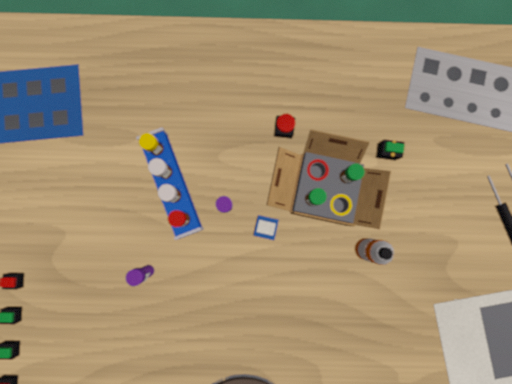

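The scene view shows the tray around (188,178), with the near wall up, and the rack from (305,190) red to (295,250) yellow. In the top view the red cap is at (178,218), yellow cap (148,142), red ring (318,170), yellow ring (341,205), and green caps (355,172) and (317,197). The stop button is at (286,125), block (391,149), can (375,250), box (266,228) and purple tubes (224,204) and (138,275).

```bash
cat > h.py <<'E'
import numpy as np, cv2
def foc(f): return 192/np.tan(np.radians(f["vertical_fov"])/2)
def ray(f,uv,fish=False):
    R=np.array(f["R"]);t=np.array(f["t"]);d=(np.array(uv,float)-[f["cx"],f["cy"]])/foc(f)
    if fish:
        a=np.linalg.norm(d); v=np.r_[d/a*np.sin(a),np.cos(a)] if a>0 else np.array([0,0,1.])
    else: v=np.r_[d,1]
    return -R.T@t, R.T@v
def plane(f,uv,z,fish=False):
    c,v=ray(f,uv,fish); return c+v*(z-c[2])/v[2]
def proj(f,X,fish=False):
    p=np.array(f["R"])@np.array(X,float)+np.array(f["t"]); 
    if fish:
        r=np.hypot(p[0],p[1]);a=np.arctan2(r,p[2]);d=p[:2]/max(r,1e-9)*a
    else: d=p[:2]/p[2]
    return d*foc(f)+[f["cx"],f["cy"]]
def tri(a,b):
    (c1,d1),(c2,d2)=a,b
    d1=d1/np.linalg.norm(d1);d2=d2/np.linalg.norm(d2)
    s=np.linalg.lstsq(np.c_[d1,-d2],c2-c1,rcond=None)[0]
    p,q=c1+s[0]*d1,c2+s[1]*d2
    return (p+q)/2,np.linalg.norm(p-q)
HS={"red":[(0,6),(172,180)],"yellow":[(24,33)],"green":[(50,75)],"purple":[(128,155)],"blue":[(104,122)],"orange":[(6,13)]}
def blobs(img,col,amin=40,smin=130,vmin=60):
    h=cv2.cvtColor(img,cv2.COLOR_BGR2HSV);m=0
    for a,b in HS[col]: m=m|cv2.inRange(h,(a,smin,vmin),(b,255,255))
    n,_,st,c=cv2.connectedComponentsWithStats(m)
    out=[]
    for i in range(1,n):
        if st[i,4]>=amin:
            x,y,w,hh,_=st[i]; out.append((c[i].round(1).tolist(),st[i].tolist(),[x+(w-1)/2,y+(hh-1)/2]))
    return out
E
python3 - <<'E'
import pickle,cv2; from h import *
D=pickle.load(open("d0.pkl","rb"))
for n in ("top","scene"):
    for c in ("red","yellow","green","purple"):
        for b in blobs(D[n]["frame"],c,25): print(n,c,b[0],b[1], plane(D[n],b[0],.12).round(4)[:2],plane(D[n],b[2],.054).round(4)[:2])
t=D["top"]["frame"][110:270,255:410]; cv2.imwrite("pics/c1.png",cv2.resize(t,None,fx=3.7,fy=3.7,interpolation=cv2.INTER_CUBIC))
t=D["scene"]["frame"][125:245,105:245]; cv2.imwrite("pics/c2.png",cv2.resize(t,None,fx=5,fy=5,interpolation=cv2.INTER_CUBIC)) 
E
```

```text
top red [285.1, 123.2] [276, 114, 19, 19, 292] [ 0.6688 -0.0714] [ 0.6856 -0.077 ]
top red [318.1, 169.4] [307, 159, 22, 22, 164] [ 0.5761 -0.1397] [ 0.5847 -0.1497]
top red [176.8, 218.2] [168, 211, 19, 15, 218] [0.471  0.1413] [0.4718 0.1523]
top red [8.1, 281.9] [0, 277, 17, 11, 174] [0.3373 0.4695] [0.3266 0.5077]
top yellow [147.7, 141.6] [139, 133, 19, 18, 241] [0.624  0.2056] [0.637  0.2216]
top yellow [341.0, 204.4] [330, 194, 22, 22, 181] [ 0.5066 -0.1865] [ 0.5096 -0.2005]
top green [393.7, 147.1] [385, 142, 19, 12, 174] [ 0.6253 -0.2921] [ 0.6373 -0.3164]
top green [354.6, 171.7] [346, 164, 18, 16, 217] [ 0.5732 -0.2133] [ 0.5823 -0.2303]
top green [317.0, 196.2] [309, 189, 17, 16, 214] [ 0.5219 -0.1382] [ 0.5257 -0.1494]
top green [6.6, 316.9] [0, 312, 15, 11, 149] [0.2694 0.4682] [0.2532 0.5052]
top green [5.4, 352.4] [0, 348, 12, 10, 118] [0.2013 0.4663] [0.1796 0.5037]
top purple [223.6, 204.0] [217, 197, 14, 15, 167] [0.5016 0.0487] [0.5045 0.0528]
top purple [137.7, 275.0] [127, 266, 26, 19, 278] [0.3569 0.2145] [0.3481 0.228 ]
scene red [99.4, 109.5] [91, 100, 18, 2
[... 516 characters left out ...]
0.1508] [ 0.5107 -0.202 ]
scene yellow [295.6, 247.9] [289, 238, 15, 21, 260] [0.6213 0.2043] [0.5831 0.1899]
scene green [167.0, 153.1] [162, 147, 11, 14, 131] [ 0.5734 -0.2113] [ 0.5317 -0.2688]
scene green [201.8, 153.4] [196, 147, 12, 14, 130] [ 0.5216 -0.1379] [ 0.4741 -0.1893]
scene green [127.3, 168.8] [122, 164, 12, 11, 79] [ 0.6712 -0.251 ] [ 0.6388 -0.3128]
scene green [485.2, 204.6] [479, 201, 13, 9, 80] [0.2693 0.4981] [0.1964 0.5134]
scene green [478.1, 224.1] [471, 220, 15, 10, 92] [0.3361 0.498 ] [0.2699 0.5135]
scene purple [355.1, 182.2] [346, 170, 19, 35, 212] [0.381  0.2265] [0.3338 0.2205]
scene purple [265.3, 185.4] [259, 176, 13, 28, 188] [0.5162 0.0568] [0.4795 0.0335]
```

View pics/c1.png

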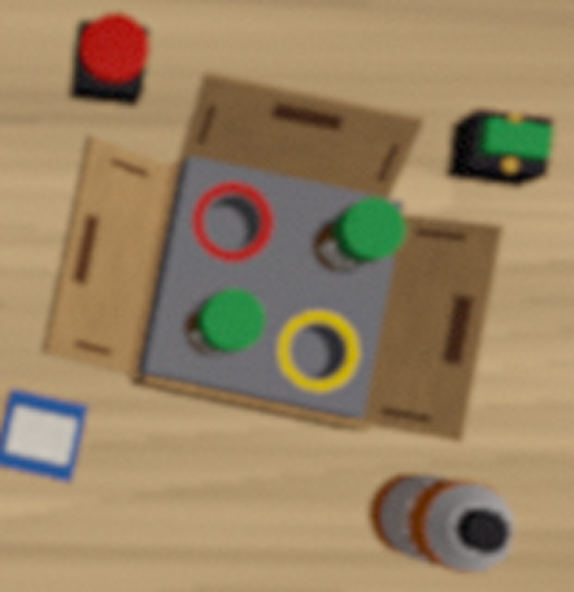

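View pics/c2.png

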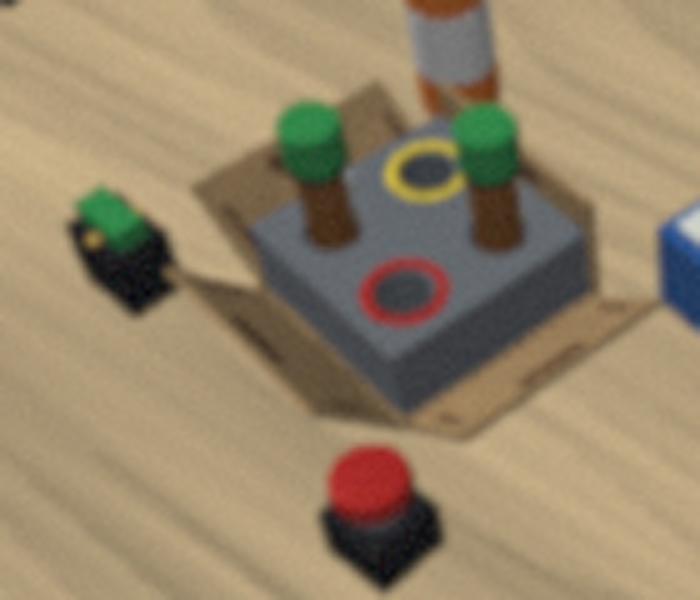

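The crops show the three walls' free edges. In the 3.7x top crop, far runs (205,75)-(420,122), left (88,138)-(45,350) and right (500,228)-(462,438). In the 5x scene crop, left is (460,440)-(660,300), far (190,275)-(320,412) and right (195,185)-(375,82).

```bash
cat >> h.py <<'E'
C=np.array([.5474,-.1755]);YAW=-.182
ex=np.array([np.cos(YAW),np.sin(YAW)]);ey=np.array([-ex[1],ex[0]])
def w2t(p): d=np.array(p[:2])-C; return np.array([d@ex,d@ey])
def t2w(p): return C+p[0]*ex+p[1]*ey
E
python3 - <<'E'
import pickle; from h import *
from scipy.optimize import minimize_scalar
D=pickle.load(open("d0.pkl","rb"))
dirs=dict(far=(1,0),left=(0,1),right=(0,-1))
T=dict(far=[(205,75),(420,122)],left=[(88,138),(45,350)],right=[(500,228),(462,438)])
S=dict(far=[(190,275),(320,412)],left=[(460,440),(660,300)],right=[(195,185),(375,82)])
for n,P,o,s in (("top",T,(255,110),3.7),("scene",S,(105,125),5)):
    f=D[n]
    for w,q in P.items():
        uv=np.mean(q,0)/s+o; d=np.array(dirs[w])
        def e(th): 
            r=.068+.07*np.cos(th); X=np.r_[t2w(d*r),.004+.07*np.sin(th)]
            return np.hypot(*(proj(f,X)-uv))
        r=minimize_scalar(e,bounds=(0.1,1.4),method="bounded"); print(n,w,round(r.x,3),"px err",round(r.fun,2))
t,s=D["top"],D["scene"]
print("stop",w2t((.6853,-.0775)),"block",w2t(plane(s,(127.3,168.8),.06)), w2t(plane(t,(395,147),.058)))
print("box",w2t(plane(t,(255+40/3.7,110+435/3.7),.06)),plane(t,(255+40/3.7,110+435/3.7),.06))
print("can",w2t(plane(t,(255+482/3.7,110+530/3.7),.148)),plane(t,(255+482/3.7,110+530/3.7),.148))
for n,c in (("red",((176.8,218.2),(305.7,188.7))),("yellow",((147.7,141.6),(295.6,247.9)))):
    print(n,tri(ray(t,c[0]),ray(s,c[1])))
E
```

```text
top far 0.895 px err 0.02
top left 0.642 px err 0.35
top right 0.451 px err 0.46
scene far 0.892 px err 4.29
scene left 0.618 px err 0.71
scene right 0.478 px err 0.55
stop [0.1178847  0.12134087] block [ 0.11660215 -0.11335511] [ 0.11439639 -0.12296262]
box [-0.11456757  0.11712095] [ 0.45592319 -0.03957709  0.06      ]
can [-0.11535622 -0.11337947] [ 0.41342771 -0.26612774  0.148     ]
red (array([0.47087261, 0.14095381, 0.1225881 ]), np.float64(0.0002624084557558678))
yellow (array([0.62329646, 0.20490229, 0.12335116]), np.float64(0.0003094193653265951))
```

```bash
cat >> h.py <<'E'
def plan(targets,yaw=None,start=None):
    from bench import telemetry
    s=telemetry.observe(); p=np.array(s["ee_pos"]) if start is None else np.array(start[:3]); y0=s["ee_rot"][2] if start is None else start[3]
    tx=np.array([np.cos(y0),np.sin(y0),0]);ty=np.array([np.sin(y0),-np.cos(y0),0])
    for q in targets:
        d=np.array(q[:3])-p; tu=0
        if len(q)>3: tu=-(((q[3]-y0)+np.pi)%(2*np.pi)-np.pi)/(np.pi/2)
        print("dp",[round(float(v),4) for v in (d@tx/.5,d@ty/.5,-d[2]/.5)],"turn",round(float(tu),3),"to",np.round(q,4).tolist())
def wall(side,th,lat,zoff=.025,extra=0):
    d={"far":(1,0),"left":(0,1),"right":(0,-1)}[side]; l={"far":(0,1),"left":(1,0),"right":(1,0)}[side]
    r=.068+.07*np.cos(th)+.004*np.sin(th)+.011+extra; z=.004+.07*np.sin(th)-zoff
    return np.r_[t2w(np.array(d)*r+np.array(l)*lat),z]
E
python3 - <<'E'
from h import *
Y=1.389
a=wall("left",.63,.028,extra=.012)
up=a.copy();up[2]=.2
plan([np.r_[up,Y],np.r_[a,Y]])
print("then, from",a)
plan([wall("left",t,.028,.025) for t in (.63,.75,.9,1.05,1.2,1.35,1.45,1.52,1.571)]+[wall("left",1.571,.028,.025,-.002)],start=np.r_[a,Y])
E
```

```text
dp [-1.1456, -0.8728, 0.0618] turn 0.878 to [0.6021, -0.0331, 0.2, 1.389]
dp [-1.1456, -0.8728, 0.4213] turn 0.878 to [0.6021, -0.0331, 0.0202, 1.389]
then, from [ 0.60207233 -0.03312551  0.02024013]
dp [-0.024, -0.0, -0.0] turn 0.0 to [0.5999, -0.0449, 0.0202]
dp [-0.0339, -0.0, -0.0129] turn 0.0 to [0.599, -0.0498, 0.0267]
dp [-0.0485, -0.0, -0.0272] turn 0.0 to [0.5977, -0.057, 0.0338]
dp [-0.0652, -0.0, -0.039] turn 0.0 to [0.5962, -0.0652, 0.0397]
dp [-0.0837, -0.0, -0.048] turn 0.0 to [0.5945, -0.0743, 0.0442]
dp [-0.1034, -0.0, -0.0541] turn 0.0 to [0.5927, -0.084, 0.0473]
dp [-0.117, -0.0, -0.0565] turn 0.0 to [0.5915, -0.0907, 0.0485]
dp [-0.1267, -0.0, -0.0573] turn 0.0 to [0.5906, -0.0954, 0.0489]
dp [-0.1339, -0.0, -0.0575] turn 0.0 to [0.59, -0.099, 0.049]
dp [-0.1379, -0.0, -0.0575] turn 0.0 to [0.5896, -0.1009, 0.049]
```

>>> {"fn": "apply_moves", "kwargs": {"moves": [{"jaw":1,"dp":[-0.6,-0.46,0.03],"turn":0},{"jaw":1,"dp":[-0.6,-0.46,0.03],"turn":0},{"jaw":1,"dp":[-0.6,-0.46,0.03],"turn":0},{"jaw":1,"dp":[-0.6,-0.46,0.03],"turn":0},{"jaw":1,"dp":[-0.6,-0.46,0.03],"turn":0},{"jaw":1,"dp":[-0.6,-0.46,0.03],"turn":0},{"jaw":1,"dp":[-0.6,-0.46,0.03],"turn":0},{"jaw":1,"dp":[-0.6,-0.46,0.03],"turn":0},{"jaw":1,"dp":[-0.6,-0.46,0.03],"turn":0},{"jaw":1,"dp":[-0.6,-0.46,0.03],"turn":0}]}}

```text
time: 0.98
ee_pos: [0.4258, 0.2541, 0.216]
ee_rot: [-3.141, 0.0, 2.764]
wrist_force: [-0.3, 1.4, 0.3]
finger_gap: -0.0002
gripper_force: 0.0
```

```bash
python3 - <<'E'
from h import *
Y=1.389
a=wall("left",.63,.028,extra=.012)
up=a.copy();up[2]=.2
plan([np.r_[up,Y],np.r_[a,Y]])
E
```

```text
dp [-0.5393, -0.4043, 0.032] turn 0.876 to [0.6021, -0.0331, 0.2, 1.389]
dp [-0.5393, -0.4043, 0.3916] turn 0.876 to [0.6021, -0.0331, 0.0202, 1.389]
```

>>> {"fn": "apply_moves", "kwargs": {"moves": [{"jaw":1,"dp":[-0.54,-0.404,0.032],"turn":0.876},{"jaw":1,"dp":[-0.54,-0.404,0.032],"turn":0.876},{"jaw":1,"dp":[-0.54,-0.404,0.032],"turn":0.876},{"jaw":1,"dp":[-0.54,-0.404,0.032],"turn":0.876},{"jaw":1,"dp":[-0.54,-0.404,0.032],"turn":0.876},{"jaw":1,"dp":[-0.54,-0.404,0.032],"turn":0.876},{"jaw":1,"dp":[-0.54,-0.404,0.032],"turn":0.876},{"jaw":1,"dp":[-0.54,-0.404,0.032],"turn":0.876},{"jaw":1,"dp":[-0.54,-0.404,0.032],"turn":0.876},{"jaw":1,"dp":[-0.54,-0.404,0.032],"turn":0.876}]}}

```text
time: 1.82
ee_pos: [0.602, -0.0302, 0.1994]
ee_rot: [-3.141, -0.0, 1.509]
wrist_force: [-0.4, 0.3, -0.3]
finger_gap: 0.0002
gripper_force: 0.0
```

```bash
python3 - <<'E'
from h import *
Y=1.389
a=wall("left",.63,.028,extra=.012)
plan([np.r_[a,Y]])
E
```

```text
dp [-0.0058, 0.0005, 0.3583] turn 0.077 to [0.6021, -0.0331, 0.0202, 1.389]
```

>>> {"fn": "apply_moves", "kwargs": {"moves": [{"jaw":1,"dp":[-0.002,0,0.15],"turn":0.06},{"jaw":1,"dp":[-0.002,0,0.3],"turn":0.06},{"jaw":1,"dp":[-0.002,0,0.358],"turn":0.06},{"jaw":1,"dp":[-0.002,0,0.358],"turn":0.06},{"jaw":1,"dp":[-0.002,0,0.358],"turn":0.06},{"jaw":1,"dp":[-0.002,0,0.358],"turn":0.06}]}}

```text
time: 2.32
ee_pos: [0.5995, -0.0284, 0.0184]
ee_rot: [-3.136, -0.0, 1.425]
wrist_force: [1.0, 0.1, 0.1]
finger_gap: -0.0
gripper_force: 0.0
```

```bash
python3 - <<'E'
from h import *
from bench import eyes
f=eyes.grab_frame("scene"); cv2.imwrite("pics/s1.png",cv2.resize(f["frame"][115:245,105:265],None,fx=4.5,fy=4.5,interpolation=cv2.INTER_CUBIC))
plan([wall("left",t,.028,.025) for t in (.63,.75,.9,1.05,1.2,1.35,1.45,1.52,1.571)])
E
```

```text
dp [-0.0325, 0.0027, 0.0013] turn 0.0 to [0.5999, -0.0449, 0.0202]
dp [-0.0424, 0.0024, -0.0116] turn 0.0 to [0.599, -0.0498, 0.0267]
dp [-0.057, 0.0018, -0.0259] turn 0.0 to [0.5977, -0.057, 0.0338]
dp [-0.0737, 0.0013, -0.0376] turn 0.0 to [0.5962, -0.0652, 0.0397]
dp [-0.0921, 0.0006, -0.0467] turn 0.0 to [0.5945, -0.0743, 0.0442]
dp [-0.1118, -0.0001, -0.0528] turn 0.0 to [0.5927, -0.084, 0.0473]
dp [-0.1254, -0.0006, -0.0552] turn 0.0 to [0.5915, -0.0907, 0.0485]
dp [-0.1352, -0.001, -0.056] turn 0.0 to [0.5906, -0.0954, 0.0489]
dp [-0.1423, -0.0012, -0.0562] turn 0.0 to [0.59, -0.099, 0.049]
```

View pics/s1.png

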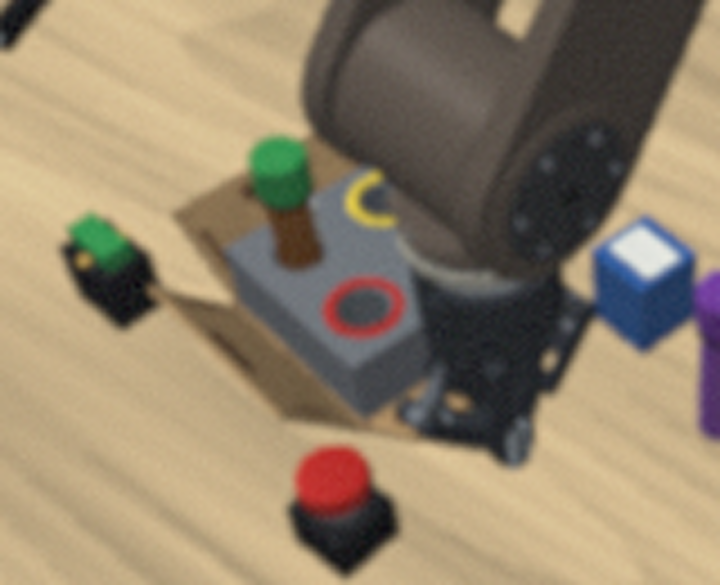

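The picture shows the closed fingers at about (500,440), just outside the left wall edge and clear of the button (340,510) and box (645,285). Next I sweep the arc.

>>> {"fn": "apply_moves", "kwargs": {"moves": [{"jaw":1,"dp":[-0.02,0.002,0],"turn":0.02},{"jaw":1,"dp":[-0.034,0.002,-0.004],"turn":0.02},{"jaw":1,"dp":[-0.044,0.002,-0.016],"turn":0.02},{"jaw":1,"dp":[-0.058,0.002,-0.03],"turn":0.02},{"jaw":1,"dp":[-0.074,0.001,-0.04],"turn":0.02},{"jaw":1,"dp":[-0.092,0.001,-0.048],"turn":0.02},{"jaw":1,"dp":[-0.112,0,-0.054],"turn":0.02},{"jaw":1,"dp":[-0.126,0,-0.057],"turn":0.02},{"jaw":1,"dp":[-0.134,0,-0.058],"turn":0.02},{"jaw":1,"dp":[-0.138,0,-0.058],"turn":0.02}]}}

```text
time: 3.2
ee_pos: [0.5908, -0.098, 0.0503]
ee_rot: [-3.142, -0.0, 1.392]
wrist_force: [2.4, 6.0, 4.5]
finger_gap: 0.0001
gripper_force: 3.8
```

```bash
python3 - <<'E'
from h import *
from bench import eyes,telemetry
s=telemetry.observe(); print(w2t(s["ee_pos"]),s["ee_pos"],s["wrist_force"])
plan([np.r_[wall("left",1.571,.028,.025),1.389]])
E
```

```text
[0.02871101 0.08404954] [ 0.59084951 -0.09803525  0.05027603] [2.41083084 5.97799294 4.47409759]
dp [-0.0021, -0.0014, 0.0026] turn 0.002 to [0.59, -0.099, 0.049, 1.389]
```

>>> {"fn": "apply_moves", "kwargs": {"moves": [{"jaw":1,"dp":[-0.002,0,0],"turn":0},{"jaw":1,"dp":[-0.004,0,0],"turn":0},{"jaw":1,"dp":[-0.004,0,0],"turn":0},{"jaw":1,"dp":[-0.004,0,0],"turn":0}]}}

```text
time: 3.53
ee_pos: [0.5909, -0.098, 0.0503]
ee_rot: [-3.141, -0.001, 1.393]
wrist_force: [1.3, 7.6, 4.5]
finger_gap: -0.0001
gripper_force: 3.9
```

>>> {"fn": "apply_moves", "kwargs": {"moves": [{"jaw":1,"dp":[0.03,0,0],"turn":0},{"jaw":1,"dp":[0.06,0,0],"turn":0},{"jaw":1,"dp":[0.06,0,-0.08],"turn":0},{"jaw":1,"dp":[0.06,0,-0.16],"turn":0},{"jaw":1,"dp":[0.06,0,-0.24],"turn":0},{"jaw":1,"dp":[0.06,0,-0.3],"turn":0},{"jaw":1,"dp":[0.06,0,-0.3],"turn":0},{"jaw":1,"dp":[0.06,0,-0.3],"turn":0}]}}

```text
time: 4.2
ee_pos: [0.5963, -0.0695, 0.2015]
ee_rot: [3.139, 0.0, 1.393]
wrist_force: [0.5, -0.4, -0.7]
finger_gap: 0.0001
gripper_force: 0.0
```

```bash
python3 - <<'E'
from h import *
a=wall("far",.895,.028,.03,extra=.012);up=a.copy();up[2]=.2
plan([np.r_[up,YAW],np.r_[a,YAW]])
plan([wall("far",t,.028,.03) for t in (.9,1.05,1.2,1.35,1.45,1.52,1.571)],start=np.r_[a,YAW])
E
```

```text
dp [-0.1712, 0.2172, 0.0029] turn 1.003 to [0.6881, -0.1729, 0.2, -0.182]
dp [-0.1712, 0.2172, 0.3457] turn 1.003 to [0.6881, -0.1729, 0.0286, -0.182]
dp [-0.0245, 0.0, -0.0004] turn 0.0 to [0.676, -0.1707, 0.0288]
dp [-0.0412, -0.0, -0.0122] turn 0.0 to [0.6678, -0.1692, 0.0347]
dp [-0.0596, -0.0, -0.0213] turn 0.0 to [0.6588, -0.1675, 0.0392]
dp [-0.0793, 0.0, -0.0274] turn 0.0 to [0.6491, -0.1657, 0.0423]
dp [-0.093, 0.0, -0.0298] turn 0.0 to [0.6424, -0.1645, 0.0435]
dp [-0.1027, 0.0, -0.0306] turn 0.0 to [0.6376, -0.1636, 0.0439]
dp [-0.1098, 0.0, -0.0308] turn 0.0 to [0.6341, -0.163, 0.044]
```

```bash
python3 - <<'E'
from h import *
Y=1.389
a=wall("right",.46,-.028,.025,extra=.012);up=a.copy();up[2]=.2
plan([np.r_[up,Y],np.r_[a,Y]])
plan([wall("right",t,-.028,.025) for t in (.46,.6,.75,.9,1.05,1.2,1.35,1.45,1.52,1.571)],start=np.r_[a,Y])
E
```

```text
dp [-0.5367, -0.1164, 0.0029] turn 0.003 to [0.4917, -0.3234, 0.2, 1.389]
dp [-0.5367, -0.1164, 0.3827] turn 0.003 to [0.4917, -0.3234, 0.0101, 1.389]
dp [0.024, 0.0, -0.0] turn 0.0 to [0.4939, -0.3116, 0.0101]
dp [0.0329, 0.0, -0.0169] turn 0.0 to [0.4947, -0.3072, 0.0185]
dp [0.0451, 0.0, -0.0333] turn 0.0 to [0.4958, -0.3012, 0.0267]
dp [0.0597, 0.0, -0.0475] turn 0.0 to [0.4971, -0.294, 0.0338]
dp [0.0764, 0.0, -0.0593] turn 0.0 to [0.4986, -0.2858, 0.0397]
dp [0.0948, 0.0, -0.0683] turn 0.0 to [0.5003, -0.2767, 0.0442]
dp [0.1145, 0.0, -0.0744] turn 0.0 to [0.5021, -0.267, 0.0473]
dp [0.1282, 0.0, -0.0768] turn 0.0 to [0.5033, -0.2603, 0.0485]
dp [0.1379, 0.0, -0.0777] turn 0.0 to [0.5042, -0.2556, 0.0489]
dp [0.145, 0.0, -0.0778] turn 0.0 to [0.5048, -0.252, 0.049]
```

>>> {"fn": "apply_moves", "kwargs": {"moves": [{"jaw":1,"dp":[-0.537,-0.117,0.003],"turn":0},{"jaw":1,"dp":[-0.537,-0.117,0.003],"turn":0},{"jaw":1,"dp":[-0.537,-0.117,0.003],"turn":0},{"jaw":1,"dp":[-0.537,-0.117,0.003],"turn":0},{"jaw":1,"dp":[-0.537,-0.117,0.003],"turn":0},{"jaw":1,"dp":[-0.537,-0.117,0.003],"turn":0},{"jaw":1,"dp":[-0.537,-0.117,0.003],"turn":0},{"jaw":1,"dp":[-0.537,-0.117,0.003],"turn":0}]}}

```text
time: 4.87
ee_pos: [0.4886, -0.3272, 0.1965]
ee_rot: [-3.139, -0.001, 1.389]
wrist_force: [-0.6, -0.0, -0.4]
finger_gap: -0.0001
gripper_force: 0.0
```

>>> {"fn": "apply_moves", "kwargs": {"moves": [{"jaw":1,"dp":[0,0,0.08],"turn":0},{"jaw":1,"dp":[0,0,0.16],"turn":0},{"jaw":1,"dp":[0,0,0.24],"turn":0},{"jaw":1,"dp":[0,0,0.32],"turn":0},{"jaw":1,"dp":[0,0,0.376],"turn":0},{"jaw":1,"dp":[0,0,0.376],"turn":0},{"jaw":1,"dp":[0,0,0.376],"turn":0}]}}

```text
time: 5.45
ee_pos: [0.4902, -0.3223, 0.009]
ee_rot: [-3.138, -0.002, 1.394]
wrist_force: [-0.5, -0.5, 0.5]
finger_gap: -0.0002
gripper_force: 0.0
```

```bash
python3 - <<'E'
from h import *
plan([wall("right",t,-.028,.025) for t in (.46,.75,1.05,1.35,1.571)])
from bench import eyes
f=eyes.grab_frame("top"); cv2.imwrite("pics/t1.png",cv2.resize(f["frame"][100:290,240:430],None,fx=3.1,fy=3.1,interpolation=cv2.INTER_CUBIC))
E
```

```text
dp [0.0224, 0.0035, -0.0022] turn 0.0 to [0.4939, -0.3116, 0.0101]
dp [0.0435, 0.0036, -0.0354] turn 0.0 to [0.4958, -0.3012, 0.0267]
dp [0.0748, 0.0037, -0.0615] turn 0.0 to [0.4986, -0.2858, 0.0397]
dp [0.1129, 0.0039, -0.0766] turn 0.0 to [0.5021, -0.267, 0.0473]
dp [0.1434, 0.004, -0.08] turn 0.0 to [0.5048, -0.252, 0.049]
```

View pics/t1.png

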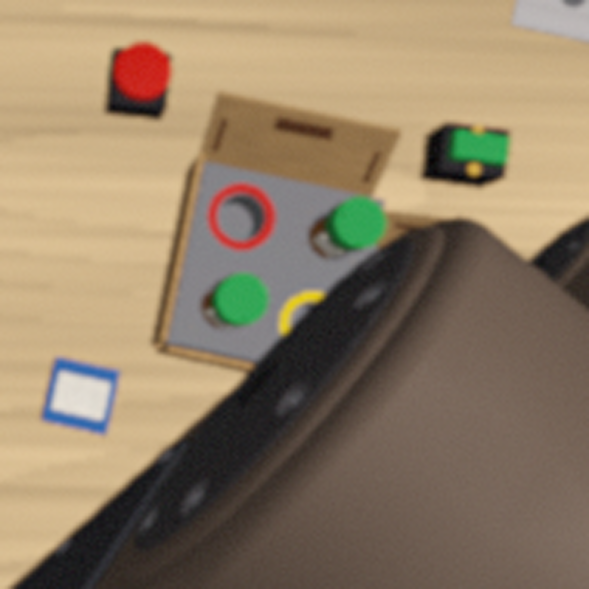

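The left wall now shows as a thin upright strip from (195,165) to (160,345), and the arm hides the right wall. Now the right wall arc.

>>> {"fn": "apply_moves", "kwargs": {"moves": [{"jaw":1,"dp":[0.02,0.003,-0.004],"turn":0},{"jaw":1,"dp":[0.032,0.003,-0.022],"turn":0},{"jaw":1,"dp":[0.044,0.003,-0.038],"turn":0},{"jaw":1,"dp":[0.058,0.003,-0.052],"turn":0},{"jaw":1,"dp":[0.075,0.003,-0.064],"turn":0},{"jaw":1,"dp":[0.094,0.003,-0.072],"turn":0},{"jaw":1,"dp":[0.113,0.003,-0.078],"turn":0},{"jaw":1,"dp":[0.128,0.003,-0.08],"turn":0},{"jaw":1,"dp":[0.138,0.003,-0.08],"turn":0},{"jaw":1,"dp":[0.142,0.003,-0.08],"turn":0}]}}

```text
time: 6.33
ee_pos: [0.505, -0.2527, 0.0505]
ee_rot: [-3.141, -0.0, 1.394]
wrist_force: [0.2, -0.9, 0.3]
finger_gap: 0.0
gripper_force: 0.4
```

```bash
python3 - <<'E'
from h import *
from bench import telemetry
s=telemetry.observe(); print(w2t(s["ee_pos"]),s["wrist_force"])
E
```

```text
[-0.02771173 -0.0836114 ] [ 0.19495422 -0.9156278   0.29926709]
```

>>> {"fn": "apply_moves", "kwargs": {"moves": [{"jaw":1,"dp":[0.002,0,0],"turn":0},{"jaw":1,"dp":[0.004,0,0],"turn":0},{"jaw":1,"dp":[0.005,0,0],"turn":0},{"jaw":1,"dp":[0.005,0,0],"turn":0}]}}

```text
time: 6.67
ee_pos: [0.5052, -0.2515, 0.0505]
ee_rot: [-3.141, -0.0, 1.393]
wrist_force: [-1.5, 0.8, -0.4]
finger_gap: -0.0
gripper_force: 0.0
```

```bash
python3 - <<'E'
from h import *
from bench import telemetry
s=telemetry.observe(); print(w2t(s["ee_pos"]),s["wrist_force"])
E
```

```text
[-0.02770371 -0.08234577] [-1.54732074  0.75362281 -0.38609166]
```

>>> {"fn": "apply_moves", "kwargs": {"moves": [{"jaw":1,"dp":[0.002,0,0],"turn":0},{"jaw":1,"dp":[0.004,0,0],"turn":0},{"jaw":1,"dp":[0.006,0,0],"turn":0},{"jaw":1,"dp":[0.006,0,0],"turn":0}]}}

```text
time: 7.0
ee_pos: [0.5056, -0.2502, 0.0507]
ee_rot: [3.141, 0.002, 1.393]
wrist_force: [-5.4, -14.6, -3.4]
finger_gap: -0.0004
gripper_force: 7.4
```

```bash
python3 - <<'E'
from h import *
from bench import telemetry,eyes
s=telemetry.observe(); print(w2t(s["ee_pos"]),s["wrist_force"])
f=eyes.grab_frame("scene"); cv2.imwrite("pics/s2.png",cv2.resize(f["frame"][115:245,105:265],None,fx=4.5,fy=4.5,interpolation=cv2.INTER_CUBIC))
E
```

```text
[-0.02754477 -0.08101469] [ -5.38021432 -14.58415453  -3.39515522]
```

View pics/s2.png

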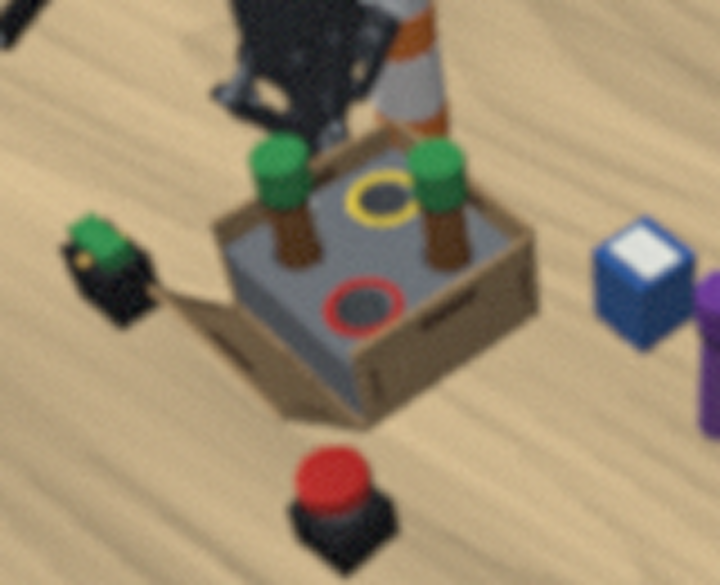

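Left and right walls stand upright, with 15 N against the stop, and the can (410,60) and box are untouched. Only the far wall is still down, with its edge (160,290)-(290,415).

>>> {"fn": "apply_moves", "kwargs": {"moves": [{"jaw":1,"dp":[-0.03,0,0],"turn":0},{"jaw":1,"dp":[-0.06,0,0],"turn":0},{"jaw":1,"dp":[-0.06,0,-0.08],"turn":0},{"jaw":1,"dp":[-0.06,0,-0.16],"turn":0},{"jaw":1,"dp":[-0.06,0,-0.24],"turn":0},{"jaw":1,"dp":[-0.06,0,-0.3],"turn":0},{"jaw":1,"dp":[-0.06,0,-0.3],"turn":0},{"jaw":1,"dp":[-0.06,0,-0.3],"turn":0}]}}

```text
time: 7.72
ee_pos: [0.5008, -0.2791, 0.2024]
ee_rot: [3.138, 0.001, 1.393]
wrist_force: [-0.1, -0.4, -1.7]
finger_gap: -0.0001
gripper_force: 0.0
```

```bash
python3 - <<'E'
from h import *
a=wall("far",.895,.028,.03,extra=.012);up=a.copy();up[2]=.2
plan([np.r_[up,YAW],np.r_[a,YAW]])
E
```

```text
dp [0.2754, 0.331, 0.0048] turn 1.002 to [0.6881, -0.1729, 0.2, -0.182]
dp [0.2754, 0.331, 0.3476] turn 1.002 to [0.6881, -0.1729, 0.0286, -0.182]
```

>>> {"fn": "apply_moves", "kwargs": {"moves": [{"jaw":1,"dp":[0.275,0.331,0.004],"turn":1},{"jaw":1,"dp":[0.275,0.331,0.004],"turn":1},{"jaw":1,"dp":[0.275,0.331,0.004],"turn":1},{"jaw":1,"dp":[0.275,0.331,0.004],"turn":1},{"jaw":1,"dp":[0.275,0.331,0.004],"turn":1},{"jaw":1,"dp":[0.275,0.331,0.004],"turn":1},{"jaw":1,"dp":[0.275,0.331,0.004],"turn":1},{"jaw":1,"dp":[0.275,0.331,0.004],"turn":1},{"jaw":1,"dp":[0.275,0.331,0.004],"turn":1},{"jaw":1,"dp":[0.275,0.331,0.004],"turn":1}]}}

```text
time: 8.55
ee_pos: [0.6874, -0.1722, 0.1963]
ee_rot: [-3.14, 0.003, 0.142]
wrist_force: [-0.2, 0.4, 0.2]
finger_gap: 0.0
gripper_force: 0.0
```

```bash
python3 - <<'E'
from h import *
a=wall("far",.895,.028,.03,extra=.012)
plan([np.r_[a,YAW]])
E
```

```text
dp [0.0012, 0.0016, 0.3354] turn 0.206 to [0.6881, -0.1729, 0.0286, -0.182]
```

>>> {"fn": "apply_moves", "kwargs": {"moves": [{"jaw":1,"dp":[0.001,0.001,0.04],"turn":0.2},{"jaw":1,"dp":[0.001,0.001,0.08],"turn":0.2},{"jaw":1,"dp":[0.001,0.001,0.16],"turn":0.2},{"jaw":1,"dp":[0.001,0.001,0.24],"turn":0.2},{"jaw":1,"dp":[0.001,0.001,0.32],"turn":0.2},{"jaw":1,"dp":[0.001,0.001,0.335],"turn":0.2},{"jaw":1,"dp":[0.001,0.001,0.335],"turn":0.2},{"jaw":1,"dp":[0.001,0.001,0.335],"turn":0.2}]}}

```text
time: 9.22
ee_pos: [0.6887, -0.1728, 0.0317]
ee_rot: [-3.141, 0.0, -0.166]
wrist_force: [0.7, -0.7, 0.8]
finger_gap: 0.0001
gripper_force: 0.0
```

```bash
python3 - <<'E'
from h import *
plan([np.r_[wall("far",t,.028,.03),YAW] for t in (.9,1.05,1.2,1.35,1.45,1.571)])
E
```

```text
dp [-0.0257, 0.0002, 0.0057] turn 0.01 to [0.676, -0.1707, 0.0288, -0.182]
dp [-0.0424, -0.0001, -0.0061] turn 0.01 to [0.6678, -0.1692, 0.0347, -0.182]
dp [-0.0608, -0.0004, -0.0151] turn 0.01 to [0.6588, -0.1675, 0.0392, -0.182]
dp [-0.0805, -0.0007, -0.0212] turn 0.01 to [0.6491, -0.1657, 0.0423, -0.182]
dp [-0.0941, -0.0009, -0.0236] turn 0.01 to [0.6424, -0.1645, 0.0435, -0.182]
dp [-0.111, -0.0012, -0.0246] turn 0.01 to [0.6341, -0.163, 0.044, -0.182]
```

>>> {"fn": "apply_moves", "kwargs": {"moves": [{"jaw":1,"dp":[-0.014,0,0],"turn":0.01},{"jaw":1,"dp":[-0.026,0,-0.002],"turn":0.01},{"jaw":1,"dp":[-0.042,0,-0.014],"turn":0.01},{"jaw":1,"dp":[-0.061,0,-0.024],"turn":0.01},{"jaw":1,"dp":[-0.08,0,-0.03],"turn":0.01},{"jaw":1,"dp":[-0.094,0,-0.033],"turn":0.01},{"jaw":1,"dp":[-0.104,0,-0.034],"turn":0.01},{"jaw":1,"dp":[-0.11,0,-0.034],"turn":0.01},{"jaw":1,"dp":[-0.114,0,-0.034],"turn":0.01},{"jaw":1,"dp":[-0.114,0,-0.034],"turn":0.01}]}}

```text
time: 10.05
ee_pos: [0.6337, -0.1632, 0.0492]
ee_rot: [3.141, -0.005, -0.182]
wrist_force: [5.8, 0.5, 4.7]
finger_gap: 0.0002
gripper_force: 3.1
```

>>> {"fn": "apply_moves", "kwargs": {"moves": [{"jaw":1,"dp":[-0.001,0,0],"turn":0},{"jaw":1,"dp":[-0.002,0,0],"turn":0},{"jaw":1,"dp":[-0.002,0,0],"turn":0}]}}

```text
time: 10.3
ee_pos: [0.6336, -0.1632, 0.0492]
ee_rot: [3.141, -0.006, -0.182]
wrist_force: [10.5, -0.3, 2.6]
finger_gap: 0.0
gripper_force: 5.1
```

```bash
python3 - <<'E'
from h import *
from bench import telemetry,eyes
s=telemetry.observe(); print(w2t(s["ee_pos"]),s["wrist_force"])
E
```

```text
[0.08253395 0.02772315] [10.49065951 -0.27497814  2.64206681]
```

>>> {"fn": "apply_moves", "kwargs": {"moves": [{"jaw":1,"dp":[0.03,0,0],"turn":0},{"jaw":1,"dp":[0.06,0,0],"turn":0},{"jaw":1,"dp":[0.06,0,-0.08],"turn":0},{"jaw":1,"dp":[0.06,0,-0.16],"turn":0},{"jaw":0,"dp":[0.06,0,-0.24],"turn":0},{"jaw":-0.3,"dp":[0.06,0,-0.32],"turn":0},{"jaw":-0.3,"dp":[0.06,0,-0.34],"turn":0},{"jaw":-0.3,"dp":[0.06,0,-0.34],"turn":0}]}}

```text
time: 10.97
ee_pos: [0.6616, -0.1684, 0.2221]
ee_rot: [3.141, -0.006, -0.182]
wrist_force: [0.9, 0.4, -0.2]
finger_gap: 0.0478
gripper_force: 0.0
```

```bash
python3 - <<'E'
from h import *
plan([(.4709,.1410,.22,.397)])
E
```

```text
dp [-0.487, -0.5398, 0.0042] turn -0.368 to [0.4709, 0.141, 0.22, 0.397]
```

>>> {"fn": "apply_moves", "kwargs": {"moves": [{"jaw":-0.3,"dp":[-0.487,-0.54,0],"turn":-0.368},{"jaw":-0.3,"dp":[-0.487,-0.54,0],"turn":-0.368},{"jaw":-0.3,"dp":[-0.487,-0.54,0],"turn":-0.368},{"jaw":-0.3,"dp":[-0.487,-0.54,0],"turn":-0.368},{"jaw":-0.3,"dp":[-0.487,-0.54,0],"turn":-0.368},{"jaw":-0.3,"dp":[-0.487,-0.54,0],"turn":-0.368},{"jaw":-0.3,"dp":[-0.487,-0.54,0],"turn":-0.368},{"jaw":-0.3,"dp":[-0.487,-0.54,0],"turn":-0.368},{"jaw":-0.3,"dp":[-0.487,-0.54,0],"turn":-0.368},{"jaw":-0.3,"dp":[-0.487,-0.54,0],"turn":-0.368}]}}

```text
time: 11.8
ee_pos: [0.4665, 0.1447, 0.2171]
ee_rot: [-3.14, 0.003, 0.4]
wrist_force: [1.3, 0.6, -0.1]
finger_gap: 0.0558
gripper_force: 0.0
```

```bash
python3 - <<'E'
from h import *
from bench import eyes,telemetry
w=eyes.grab_frame("wrist");t=eyes.grab_frame("top")
for c in ("red","yellow"):
    for b in blobs(w["frame"],c,40): print(c,b[0],b[1],plane(w,b[0],.1205,True).round(4),plane(w,b[2],.1205,True).round(4))
print("proj expected red",proj(w,(.4709,.141,.1205),True))
a=cv2.resize(t["frame"][110:270,235:405],None,fx=2.3,fy=2.3,interpolation=cv2.INTER_CUBIC); b=cv2.resize(w["frame"],(490,368))[:,:400]
cv2.imwrite("pics/m1.png",np.hstack([a,b]))
plan([(.4709,.1410,.22,.397)]); print(telemetry.observe()["finger_gap"])
E
```

```text
red [488.2, 93.1] [476, 78, 25, 32, 581] [ 0.655  -0.0236  0.1205] [ 0.6545 -0.0236  0.1205]
red [491.5, 188.2] [479, 170, 23, 34, 243] [ 0.5732 -0.0806  0.1205] [ 0.5738 -0.0771  0.1205]
red [261.9, 194.8] [242, 172, 41, 46, 1433] [0.4708 0.142  0.1205] [0.4711 0.142  0.1205]
yellow [263.3, 7.9] [244, 0, 40, 20, 602] [0.6144 0.2017 0.1205] [0.6132 0.201  0.1205]
yellow [479.3, 254.8] [474, 248, 15, 12, 82] [ 0.5028 -0.1168  0.1205] [ 0.505  -0.1184  0.1205]
proj expected red [263.03778769 195.14568536]
dp [0.0022, 0.0034, -0.0052] turn 0.001 to [0.4709, 0.141, 0.22, 0.397]
0.055674664797927584
```

View pics/m1.png

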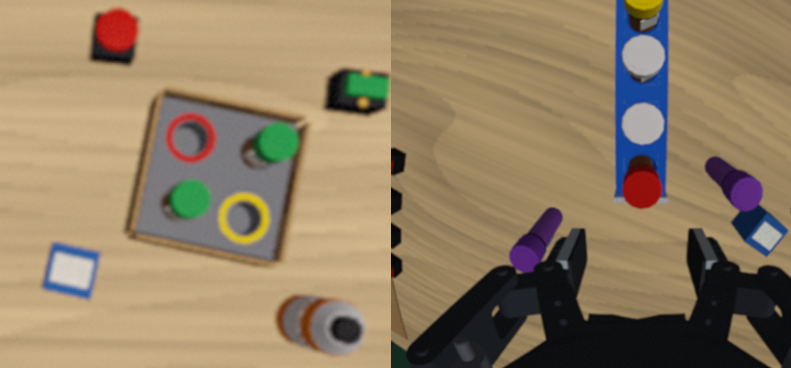

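All four walls stand upright, with corners at (160,93), (305,120), (280,262) and (130,235). The bystanders are unmoved, and the red cap at (640,185) lies between the open fingers in the wrist view.

>>> {"fn": "apply_moves", "kwargs": {"moves": [{"jaw":-0.3,"dp":[0.002,0.003,0.05],"turn":0},{"jaw":-0.3,"dp":[0.002,0.003,0.12],"turn":0},{"jaw":-0.3,"dp":[0.002,0.003,0.18],"turn":0},{"jaw":-0.3,"dp":[0.002,0.003,0.23],"turn":0},{"jaw":-0.3,"dp":[0.002,0.003,0.23],"turn":0},{"jaw":-0.3,"dp":[0.002,0.003,0.23],"turn":0}]}}

```text
time: 12.4
ee_pos: [0.4715, 0.1395, 0.1023]
ee_rot: [-3.141, 0.003, 0.395]
wrist_force: [0.9, -0.4, 0.9]
finger_gap: 0.0556
gripper_force: 0.0
```

```bash
python3 - <<'E'
from h import *
plan([(.4708,.1414,.102,.397)])
E
```

```text
dp [0.0002, -0.004, 0.0006] turn -0.001 to [0.4708, 0.1414, 0.102, 0.397]
```

>>> {"fn": "apply_moves", "kwargs": {"moves": [{"jaw":-0.3,"dp":[0,-0.004,0],"turn":0},{"jaw":1,"dp":[0,-0.004,0],"turn":0},{"jaw":1,"dp":[0,-0.004,0],"turn":0},{"jaw":1,"dp":[0,-0.004,0],"turn":0},{"jaw":1,"dp":[0,-0.004,0],"turn":0},{"jaw":1,"dp":[0,-0.004,0],"turn":0}]}}

```text
time: 12.9
ee_pos: [0.4715, 0.1424, 0.1049]
ee_rot: [3.141, -0.003, 0.397]
wrist_force: [-0.2, -0.7, 6.5]
finger_gap: 0.0324
gripper_force: 59.0
```

>>> {"fn": "apply_moves", "kwargs": {"moves": [{"jaw":1,"dp":[0,0,-0.02],"turn":0},{"jaw":1,"dp":[0,0,-0.06],"turn":0},{"jaw":1,"dp":[0,0,-0.1],"turn":0},{"jaw":1,"dp":[0,0,-0.15],"turn":0},{"jaw":1,"dp":[0,0,-0.2],"turn":0},{"jaw":1,"dp":[0,0,-0.25],"turn":0},{"jaw":1,"dp":[0,0,-0.3],"turn":0},{"jaw":1,"dp":[0,0,-0.35],"turn":0},{"jaw":1,"dp":[0,0,-0.35],"turn":0},{"jaw":1,"dp":[0,0,-0.35],"turn":0}]}}

```text
time: 13.73
ee_pos: [0.4709, 0.1423, 0.2801]
ee_rot: [3.141, -0.004, 0.396]
wrist_force: [-0.3, 0.4, -0.7]
finger_gap: 0.0325
gripper_force: 59.5
```

```bash
python3 - <<'E'
from h import *
from bench import eyes,telemetry
s=telemetry.observe();p=s["ee_pos"];print(p)
w=eyes.grab_frame("wrist")
for b in blobs(w["frame"],"red",40): 
    q=plane(w,b[0],p[2]+.0185,True); d=q-p; y=s["ee_rot"][2]
    print(b[0],b[1],q.round(4),"tool xy",(d[0]*np.cos(y)+d[1]*np.sin(y)).round(4),(d[0]*np.sin(y)-d[1]*np.cos(y)).round(4))
t,sc=eyes.grab_frame("top"),eyes.grab_frame("scene")
B=[[b[0] for b in blobs(f["frame"],"red",60)] for f in (t,sc)]
for a in B[0]:
    for c in B[1]:
        X,e=tri(ray(t,a),ray(sc,c))
        if e<.006 and X[2]>.2: print("tri",X,e)
g=t2w((.032,.032)); print(g); plan([np.r_[g,.28,-.967]])
E
```

```text
[0.47089324 0.1423495  0.28014924]
[456.1, 95.3] [445, 82, 24, 28, 516] [0.5883 0.0873 0.2986] tool xy 0.087 0.0961
[18.1, 166.5] [11, 159, 15, 16, 178] [0.4697 0.2826 0.2986] tool xy 0.0531 -0.1298
[461.6, 178.0] [451, 163, 22, 30, 250] [0.5537 0.0635 0.2986] tool xy 0.0459 0.1047
[256.6, 267.2] [220, 225, 74, 83, 4840] [0.4715 0.1429 0.2986] tool xy 0.0008 -0.0003
[13.7, 269.8] [7, 263, 14, 14, 120] [0.3976 0.2826 0.2986] tool xy -0.0135 -0.1577
[ 0.58466338 -0.14982042]
dp [-0.0144, 0.6271, -0.0045] turn 0.868 to [0.5847, -0.1498, 0.28, -0.967]
```

>>> {"fn": "apply_moves", "kwargs": {"moves": [{"jaw":1,"dp":[-0.014,0.627,0],"turn":0.868},{"jaw":1,"dp":[-0.014,0.627,0],"turn":0.868},{"jaw":1,"dp":[-0.014,0.627,0],"turn":0.868},{"jaw":1,"dp":[-0.014,0.627,0],"turn":0.868},{"jaw":1,"dp":[-0.014,0.627,0],"turn":0.868},{"jaw":1,"dp":[-0.014,0.627,0],"turn":0.868},{"jaw":1,"dp":[-0.014,0.627,0],"turn":0.868},{"jaw":1,"dp":[-0.014,0.627,0],"turn":0.868},{"jaw":1,"dp":[-0.014,0.627,0],"turn":0.868},{"jaw":1,"dp":[-0.014,0.627,0],"turn":0.868}]}}

```text
time: 14.72
ee_pos: [0.5852, -0.1512, 0.2764]
ee_rot: [3.14, 0.003, -0.862]
wrist_force: [0.1, 1.2, -0.2]
finger_gap: 0.0321
gripper_force: 59.5
```

```bash
python3 - <<'E'
from h import *
g=t2w((.032,.032)); plan([np.r_[g,.28,-.967]])
E
```

```text
dp [-0.0028, -0.0011, -0.0073] turn 0.067 to [0.5847, -0.1498, 0.28, -0.967]
```

>>> {"fn": "apply_moves", "kwargs": {"moves": [{"jaw":1,"dp":[-0.002,0,0],"turn":0.05},{"jaw":1,"dp":[-0.002,0,0],"turn":0.05},{"jaw":1,"dp":[-0.002,0,0],"turn":0.05},{"jaw":1,"dp":[-0.002,0,0],"turn":0.05}]}}

```text
time: 15.05
ee_pos: [0.5846, -0.1487, 0.2777]
ee_rot: [3.141, 0.001, -0.929]
wrist_force: [0.4, -1.0, -0.6]
finger_gap: 0.0322
gripper_force: 59.5
```

```bash
cat > chk.py <<'E'
from h import *
import sys
from bench import eyes,telemetry
s=telemetry.observe();p=s["ee_pos"];print(p,s["ee_rot"][2])
w=eyes.grab_frame("wrist")
for c in ("red","yellow"):
  for b in blobs(w["frame"],c,60,smin=110): print(c,b[0],b[1][2:],"label z",plane(w,b[2],.054,True).round(4),"cap",plane(w,b[0],p[2]+.0185,True).round(4))
for c in ("green",):
  for b in blobs(w["frame"],c,60,smin=110): print(c,b[0],b[1][2:],plane(w,b[0],.1195,True).round(4))
E
python3 chk.py; python3 -c "
from h import *
g=t2w((.032,.032)); plan([np.r_[g,.28,-.967]]); print([t2w(p) for p in ((.032,-.032),(-.032,.032),(-.032,-.032))])"
```

```text
[ 0.58456059 -0.14874215  0.27774296] -0.929266843154412
red [160.9, 166.1] [31, 32, 780] label z [ 0.6868 -0.078   0.054 ] cap [ 0.6482 -0.1629  0.2962]
red [256.3, 167.3] [38, 37, 516] label z [ 0.585  -0.1484  0.054 ] cap [ 0.6141 -0.1872  0.2962]
red [256.6, 266.7] [74, 84, 4888] label z [ 0.5018 -0.037   0.054 ] cap [ 0.5852 -0.1488  0.2962]
yellow [326.8, 171.2] [36, 36, 519] label z [ 0.5108 -0.1989  0.054 ] cap [ 0.5887 -0.2043  0.2962]
green [303.3, 36.9] [32, 31, 503] [ 0.6368 -0.296   0.1195]
green [303.5, 139.8] [34, 35, 923] [ 0.5722 -0.2112  0.1195]
green [296.6, 221.6] [31, 34, 803] [ 0.5221 -0.1375  0.1195]
dp [0.0018, 0.0012, -0.0042] turn 0.024 to [0.5847, -0.1498, 0.28, -0.967]
[array([ 0.57307958, -0.21276338]), array([ 0.52172042, -0.13823662]), array([ 0.51013662, -0.20117958])]
```

>>> {"fn": "apply_moves", "kwargs": {"moves": [{"jaw":1,"dp":[0.001,0,0.04],"turn":0.02},{"jaw":1,"dp":[0.001,0,0.08],"turn":0.02},{"jaw":1,"dp":[0.001,0,0.13],"turn":0.02},{"jaw":1,"dp":[0.001,0,0.18],"turn":0.02},{"jaw":1,"dp":[0.001,0,0.21],"turn":0.02},{"jaw":1,"dp":[0.001,0,0.23],"turn":0.02},{"jaw":1,"dp":[0.001,0,0.23],"turn":0.02},{"jaw":1,"dp":[0.001,0,0.23],"turn":0.02},{"jaw":1,"dp":[0.001,0,0.23],"turn":0.02}]}}

```text
time: 15.85
ee_pos: [0.5855, -0.1494, 0.1644]
ee_rot: [-3.141, -0.001, -0.963]
wrist_force: [0.0, 0.1, -1.0]
finger_gap: 0.0326
gripper_force: 59.5
```

```bash
python3 chk.py; python3 -c "
from h import *
plan([(.5844,-.1491,.15,-.967)])"
```

```text
[ 0.58547386 -0.14939307  0.16439207] -0.9631082324377176
red [257.0, 186.3] [53, 44, 752] label z [ 0.5871 -0.1513  0.054 ] cap [ 0.6086 -0.1821  0.1829]
red [126.1, 195.1] [41, 44, 1404] label z [ 0.6871 -0.0773  0.054 ] cap [ 0.6564 -0.144   0.1829]
red [256.7, 266.8] [74, 84, 4929] label z [ 0.5443 -0.0889  0.054 ] cap [ 0.586  -0.1494  0.1829]
yellow [356.3, 197.3] [48, 50, 799] label z [ 0.5108 -0.1988  0.054 ] cap [ 0.5688 -0.2037  0.1829]
green [315.3, 10.6] [44, 28, 699] [ 0.635  -0.2848  0.1195]
green [329.6, 157.4] [54, 56, 2372] [ 0.5715 -0.2115  0.1195]
green [329.3, 264.9] [23, 31, 300] [ 0.5213 -0.1501  0.1195]
dp [-0.0017, 0.0014, 0.029] turn 0.002 to [0.5844, -0.1491, 0.15, -0.967]
```

>>> {"fn": "apply_moves", "kwargs": {"moves": [{"jaw":1,"dp":[-0.002,0.001,0],"turn":0},{"jaw":1,"dp":[-0.002,0.001,0.01],"turn":0},{"jaw":1,"dp":[-0.002,0.001,0.02],"turn":0},{"jaw":1,"dp":[-0.002,0.001,0.03],"turn":0},{"jaw":1,"dp":[-0.002,0.001,0.04],"turn":0},{"jaw":1,"dp":[-0.002,0.001,0.045],"turn":0},{"jaw":1,"dp":[-0.002,0.001,0.045],"turn":0}]}}

```text
time: 16.48
ee_pos: [0.5837, -0.1486, 0.1399]
ee_rot: [3.141, 0.001, -0.964]
wrist_force: [0.6, -0.6, -0.5]
finger_gap: 0.0325
gripper_force: 59.5
```

>>> {"fn": "apply_moves", "kwargs": {"moves": [{"jaw":1,"dp":[0.001,0,0.01],"turn":0},{"jaw":1,"dp":[0.001,0,0.02],"turn":0},{"jaw":1,"dp":[0.001,0,0.03],"turn":0},{"jaw":1,"dp":[0.001,0,0.04],"turn":0},{"jaw":1,"dp":[0.001,0,0.05],"turn":0},{"jaw":1,"dp":[0.001,0,0.05],"turn":0}]}}

```text
time: 16.98
ee_pos: [0.5838, -0.149, 0.1146]
ee_rot: [3.141, 0.001, -0.964]
wrist_force: [0.1, -0.4, -1.3]
finger_gap: 0.033
gripper_force: 59.5
```

>>> {"fn": "apply_moves", "kwargs": {"moves": [{"jaw":1,"dp":[0,0,0.008],"turn":0},{"jaw":1,"dp":[0,0,0.014],"turn":0},{"jaw":1,"dp":[0,0,0.019],"turn":0},{"jaw":1,"dp":[0,0,0.019],"turn":0},{"jaw":1,"dp":[0,0,0.019],"turn":0}]}}

```text
time: 17.4
ee_pos: [0.5842, -0.1491, 0.1062]
ee_rot: [-3.142, 0.0, -0.964]
wrist_force: [0.3, -0.2, -0.3]
finger_gap: 0.0323
gripper_force: 59.5
```

>>> {"fn": "apply_moves", "kwargs": {"moves": [{"jaw":1,"dp":[0,0,0.002],"turn":0},{"jaw":1,"dp":[0,0,0.004],"turn":0},{"jaw":1,"dp":[0,0,0.004],"turn":0},{"jaw":1,"dp":[0,0,0.004],"turn":0}]}}

```text
time: 17.73
ee_pos: [0.5843, -0.1491, 0.1043]
ee_rot: [-3.141, 0.0, -0.964]
wrist_force: [0.0, -0.1, 0.1]
finger_gap: 0.0327
gripper_force: 59.5
```

>>> {"fn": "apply_moves", "kwargs": {"moves": [{"jaw":1,"dp":[0,0,0.002],"turn":0},{"jaw":1,"dp":[0,0,0.003],"turn":0},{"jaw":1,"dp":[0,0,0.003],"turn":0}]}}

```text
time: 17.98
ee_pos: [0.5846, -0.1494, 0.1039]
ee_rot: [-3.141, -0.001, -0.964]
wrist_force: [-1.8, -0.5, 9.7]
finger_gap: 0.0323
gripper_force: 60.7
```

>>> {"fn": "apply_moves", "kwargs": {"moves": [{"jaw":0.1,"dp":[0,0,0],"turn":0},{"jaw":-0.1,"dp":[0,0,0],"turn":0},{"jaw":-0.2,"dp":[0,0,0],"turn":0},{"jaw":-0.2,"dp":[0,0,-0.02],"turn":0},{"jaw":-0.2,"dp":[0,0,-0.08],"turn":0},{"jaw":-0.2,"dp":[0,0,-0.16],"turn":0},{"jaw":-0.2,"dp":[0,0,-0.24],"turn":0},{"jaw":-0.3,"dp":[0,0,-0.24],"turn":0},{"jaw":-0.3,"dp":[0,0,-0.24],"turn":0}]}}

```text
time: 18.73
ee_pos: [0.5849, -0.1493, 0.2257]
ee_rot: [-3.139, -0.004, -0.964]
wrist_force: [0.2, 1.2, -0.7]
finger_gap: 0.0554
gripper_force: 0.0
```

```bash
python3 chk.py; python3 -c "
from h import *
plan([(.6233,.2052,.225,.397)])
from bench import eyes
t,s=eyes.grab_frame('top'),eyes.grab_frame('scene')
b=[x[0] for x in blobs(s['frame'],'red',60)];print(b,[plane(s,q,.1195).round(4) for q in b])"
```

```text
[ 0.5848955  -0.14932187  0.22567354] -0.9635842300694708
red [257.1, 189.9] [44, 61, 1892] label z [ 0.5794 -0.1395  0.054 ] cap [ 0.607  -0.1807  0.2442]
red [147.9, 179.9] [35, 37, 996] label z [ 0.6864 -0.077   0.054 ] cap [ 0.65   -0.1565  0.2442]
yellow [337.7, 179.4] [41, 42, 674] label z [ 0.5107 -0.1995  0.054 ] cap [ 0.5806 -0.2049  0.2442]
green [306.0, 25.1] [36, 35, 649] [ 0.6359 -0.2935  0.1195]
green [311.9, 145.7] [41, 42, 1353] [ 0.5718 -0.2113  0.1195]
green [302.0, 241.3] [34, 43, 929] [ 0.5253 -0.1361  0.1195]
dp [-0.5374, -0.4685, -0.0025] turn -0.866 to [0.6233, 0.2052, 0.225, 0.397]
[[99.3, 109.5], [181.1, 165.6], [491.7, 187.0], [178.5, 221.5], [470.8, 245.1]] [array([ 0.5566, -0.5011,  0.1195]), array([ 0.5848, -0.1513,  0.1195]), array([0.2028, 0.4986, 0.1195]), array([ 0.7136, -0.0385,  0.1195]), array([0.4009, 0.4986, 0.1195])]
```

>>> {"fn": "apply_moves", "kwargs": {"moves": [{"jaw":-0.3,"dp":[-0.537,-0.469,0],"turn":-0.866},{"jaw":-0.3,"dp":[-0.537,-0.469,0],"turn":-0.866},{"jaw":-0.3,"dp":[-0.537,-0.469,0],"turn":-0.866},{"jaw":-0.3,"dp":[-0.537,-0.469,0],"turn":-0.866},{"jaw":-0.3,"dp":[-0.537,-0.469,0],"turn":-0.866},{"jaw":-0.3,"dp":[-0.537,-0.469,0],"turn":-0.866},{"jaw":-0.3,"dp":[-0.537,-0.469,0],"turn":-0.866},{"jaw":-0.3,"dp":[-0.537,-0.469,0],"turn":-0.866},{"jaw":-0.3,"dp":[-0.537,-0.469,0],"turn":-0.866},{"jaw":-0.3,"dp":[-0.537,-0.469,0],"turn":-0.866}]}}

```text
time: 19.72
ee_pos: [0.623, 0.2098, 0.2208]
ee_rot: [-3.141, 0.002, 0.297]
wrist_force: [0.4, -0.8, -0.7]
finger_gap: 0.0555
gripper_force: 0.0
```

```bash
python3 -c "
from h import *
plan([(.6233,.2052,.225,.397)])"
```

```text
dp [-0.0022, 0.0089, -0.0084] turn -0.064 to [0.6233, 0.2052, 0.225, 0.397]
```

>>> {"fn": "apply_moves", "kwargs": {"moves": [{"jaw":-0.3,"dp":[-0.001,0.002,0],"turn":-0.05},{"jaw":-0.3,"dp":[-0.001,0.002,0],"turn":-0.05},{"jaw":-0.3,"dp":[-0.001,0.002,0],"turn":-0.05},{"jaw":-0.3,"dp":[-0.001,0.002,0],"turn":-0.05}]}}

```text
time: 20.05
ee_pos: [0.6234, 0.2037, 0.2221]
ee_rot: [-3.141, 0.001, 0.362]
wrist_force: [-0.5, -0.3, -0.1]
finger_gap: 0.0551
gripper_force: 0.0
```

```bash
python3 -c "
from h import *
from bench import eyes
w=eyes.grab_frame('wrist')
for b in blobs(w['frame'],'yellow',60): print(b[0],b[1],plane(w,b[0],.1205,True))
plan([(.6233,.2052,.102,.397)])"
```

```text
[255.0, 196.3] [236, 173, 39, 47, 1430] [0.62306491 0.20529498 0.1205    ]
[461.1, 320.3] [452, 315, 16, 15, 95] [ 0.55914808 -0.1092336   0.1205    ]
dp [0.0008, -0.0029, 0.2406] turn -0.022 to [0.6233, 0.2052, 0.102, 0.397]
```

>>> {"fn": "apply_moves", "kwargs": {"moves": [{"jaw":-0.3,"dp":[0,-0.002,0.06],"turn":-0.02},{"jaw":-0.3,"dp":[0,-0.002,0.12],"turn":-0.02},{"jaw":-0.3,"dp":[0,-0.002,0.18],"turn":-0.02},{"jaw":-0.3,"dp":[0,-0.002,0.22],"turn":-0.02},{"jaw":-0.3,"dp":[0,-0.002,0.236],"turn":-0.02},{"jaw":-0.3,"dp":[0,-0.002,0.236],"turn":-0.02},{"jaw":-0.3,"dp":[0,-0.002,0.236],"turn":-0.02}]}}

```text
time: 20.68
ee_pos: [0.6235, 0.2049, 0.1055]
ee_rot: [3.142, -0.001, 0.395]
wrist_force: [0.4, 0.0, 0.3]
finger_gap: 0.0557
gripper_force: 0.0
```

```bash
python3 -c "
from h import *
plan([(.6231,.2052,.103,.397)])"
```

```text
dp [-0.0006, -0.0009, 0.0049] turn -0.001 to [0.6231, 0.2052, 0.103, 0.397]
```

>>> {"fn": "apply_moves", "kwargs": {"moves": [{"jaw":-0.3,"dp":[0,-0.001,0.003],"turn":0},{"jaw":1,"dp":[0,-0.001,0.003],"turn":0},{"jaw":1,"dp":[0,-0.001,0.003],"turn":0},{"jaw":1,"dp":[0,-0.001,0.003],"turn":0},{"jaw":1,"dp":[0,-0.001,0.003],"turn":0},{"jaw":1,"dp":[0,-0.001,0.003],"turn":0}]}}

```text
time: 21.18
ee_pos: [0.6235, 0.2056, 0.1048]
ee_rot: [3.141, -0.002, 0.396]
wrist_force: [0.0, -0.0, 6.2]
finger_gap: 0.0324
gripper_force: 59.2
```

>>> {"fn": "apply_moves", "kwargs": {"moves": [{"jaw":1,"dp":[0,0,-0.02],"turn":0},{"jaw":1,"dp":[0,0,-0.06],"turn":0},{"jaw":1,"dp":[0,0,-0.1],"turn":0},{"jaw":1,"dp":[0,0,-0.15],"turn":0},{"jaw":1,"dp":[0,0,-0.2],"turn":0},{"jaw":1,"dp":[0,0,-0.25],"turn":0},{"jaw":1,"dp":[0,0,-0.3],"turn":0},{"jaw":1,"dp":[0,0,-0.35],"turn":0},{"jaw":1,"dp":[0,0,-0.35],"turn":0},{"jaw":1,"dp":[0,0,-0.35],"turn":0}]}}

```text
time: 22.02
ee_pos: [0.623, 0.2055, 0.2803]
ee_rot: [3.141, -0.003, 0.396]
wrist_force: [-0.4, -0.6, -1.8]
finger_gap: 0.0322
gripper_force: 59.5
```

```bash
python3 chk.py; python3 -c "
from h import *
g=t2w((-.032,-.032)); print(g); plan([np.r_[g,.28,-.967]])"
```

```text
[0.62300109 0.20549169 0.28029254] 0.3962359507289084
red [445.0, 205.2] [23, 26, 458] label z [ 0.6866 -0.0782  0.054 ] cap [0.6891 0.129  0.2988]
red [36.6, 254.6] [15, 16, 153] label z [0.3435 0.5048 0.054 ] cap [0.5732 0.3256 0.2988]
red [5.1, 264.7] [12, 14, 107] label z [0.2727 0.5897 0.054 ] cap [0.5491 0.3543 0.2988]
red [447.9, 265.4] [11, 12, 64] label z [ 0.5997 -0.1518  0.054 ] cap [0.6605 0.1039 0.2988]
red [463.0, 294.2] [25, 27, 412] label z [ 0.5612 -0.2371  0.054 ] cap [0.6472 0.0759 0.2988]
red [38.5, 332.1] [12, 11, 87] label z [0.1292 0.5057 0.054 ] cap [0.5011 0.3256 0.2988]
yellow [256.7, 266.5] [74, 84, 4936] label z [0.4952 0.1521 0.054 ] cap [0.624  0.2061 0.2988]
yellow [440.9, 307.9] [15, 15, 94] label z [ 0.5181 -0.2013  0.054 ] cap [0.634  0.0871 0.2988]
green [505.4, 270.4] [12, 13, 97] [ 0.6475 -0.2213  0.1195]
green [36.1, 285.2] [13, 13, 102] [0.344  0.4579 0.1195]
green [6.9, 291.4] [11, 11, 72] [0.2856 0.5281 0.1195]
green [481.8, 310.3] [16, 17, 154] [ 0.5692 -0.2277  0.1195]
green [36.8, 311.0] [13, 13, 85] [0.2845 0.4581 0.1195]
green [9.6, 314.2] [11, 11, 60] [0.2267 0.528  0.1195]
[ 0.51013662 -0.20117958]
dp [-0.5213, 0.6633, -0.0025] turn 0.868 to [0.5101, -0.2012, 0.28, -0.967]
```

>>> {"fn": "apply_moves", "kwargs": {"moves": [{"jaw":1,"dp":[-0.521,0.662,0],"turn":0.868},{"jaw":1,"dp":[-0.521,0.662,0],"turn":0.868},{"jaw":1,"dp":[-0.521,0.662,0],"turn":0.868},{"jaw":1,"dp":[-0.521,0.662,0],"turn":0.868},{"jaw":1,"dp":[-0.521,0.662,0],"turn":0.868},{"jaw":1,"dp":[-0.521,0.662,0],"turn":0.868},{"jaw":1,"dp":[-0.521,0.662,0],"turn":0.868},{"jaw":1,"dp":[-0.521,0.662,0],"turn":0.868},{"jaw":1,"dp":[-0.521,0.662,0],"turn":0.868},{"jaw":1,"dp":[-0.521,0.662,0],"turn":0.868}]}}

```text
time: 22.9
ee_pos: [0.5102, -0.1976, 0.2773]
ee_rot: [3.141, 0.002, -0.86]
wrist_force: [1.5, -0.4, -0.6]
finger_gap: 0.0323
gripper_force: 59.5
```

>>> {"fn": "apply_moves", "kwargs": {"moves": [{"jaw":1,"dp":[0,0,0],"turn":0.07},{"jaw":1,"dp":[0,0,0],"turn":0.07},{"jaw":1,"dp":[0,0,0],"turn":0.07},{"jaw":1,"dp":[0,0,0],"turn":0.07}]}}

```text
time: 23.23
ee_pos: [0.5116, -0.1951, 0.2777]
ee_rot: [3.141, 0.001, -0.959]
wrist_force: [-0.2, 0.2, -1.1]
finger_gap: 0.0324
gripper_force: 59.6
```

```bash
python3 chk.py; python3 -c "
from h import *
plan([(.5101,-.2007,.165,-.967)])"
```

```text
[ 0.51160658 -0.19508118  0.2777237 ] -0.9590202037877975
red [180.2, 172.6] [49, 48, 1309] label z [ 0.5881 -0.1365  0.054 ] cap [ 0.5659 -0.2136  0.2962]
red [103.2, 167.6] [28, 30, 645] label z [ 0.6865 -0.0773  0.054 ] cap [ 0.599  -0.1943  0.2962]
yellow [259.8, 165.5] [38, 38, 562] label z [ 0.5107 -0.1994  0.054 ] cap [ 0.5392 -0.2359  0.2962]
yellow [256.6, 266.1] [74, 85, 4980] label z [ 0.4326 -0.0815  0.054 ] cap [ 0.5124 -0.1954  0.2962]
green [228.2, 31.5] [33, 32, 517] [ 0.6237 -0.3047  0.1195]
green [215.4, 134.3] [36, 34, 943] [ 0.5738 -0.2102  0.1195]
green [218.0, 218.0] [32, 36, 908] [ 0.5221 -0.1361  0.1195]
dp [0.0076, 0.0094, 0.2259] turn 0.005 to [0.5101, -0.2007, 0.165, -0.967]
```

>>> {"fn": "apply_moves", "kwargs": {"moves": [{"jaw":1,"dp":[0.007,0.009,0.04],"turn":0.005},{"jaw":1,"dp":[0.007,0.009,0.08],"turn":0.005},{"jaw":1,"dp":[0.007,0.009,0.13],"turn":0.005},{"jaw":1,"dp":[0.007,0.009,0.18],"turn":0.005},{"jaw":1,"dp":[0.007,0.009,0.21],"turn":0.005},{"jaw":1,"dp":[0.007,0.009,0.226],"turn":0.005},{"jaw":1,"dp":[0.007,0.009,0.226],"turn":0.005},{"jaw":1,"dp":[0.007,0.009,0.226],"turn":0.005},{"jaw":1,"dp":[0.007,0.009,0.226],"turn":0.005}]}}

```text
time: 24.03
ee_pos: [0.5105, -0.2014, 0.1663]
ee_rot: [-3.141, -0.001, -0.97]
wrist_force: [-0.1, -0.3, -0.8]
finger_gap: 0.0329
gripper_force: 59.7
```

```bash
python3 -c "
from h import *
plan([(.5100,-.2002,.140,-.967)])"
```

```text
dp [-0.0025, -0.0005, 0.0527] turn -0.002 to [0.51, -0.2002, 0.14, -0.967]
```

>>> {"fn": "apply_moves", "kwargs": {"moves": [{"jaw":1,"dp":[-0.002,0,0],"turn":0},{"jaw":1,"dp":[-0.002,0,0.01],"turn":0},{"jaw":1,"dp":[-0.002,0,0.02],"turn":0},{"jaw":1,"dp":[-0.002,0,0.03],"turn":0},{"jaw":1,"dp":[-0.002,0,0.04],"turn":0},{"jaw":1,"dp":[-0.002,0,0.05],"turn":0},{"jaw":1,"dp":[-0.002,0,0.05],"turn":0}]}}

```text
time: 24.62
ee_pos: [0.5089, -0.2005, 0.1391]
ee_rot: [3.141, 0.002, -0.972]
wrist_force: [0.5, -0.0, -0.7]
finger_gap: 0.0321
gripper_force: 59.7
```

>>> {"fn": "apply_moves", "kwargs": {"moves": [{"jaw":1,"dp":[0,0,0.01],"turn":0},{"jaw":1,"dp":[0,0,0.02],"turn":0},{"jaw":1,"dp":[0,0,0.03],"turn":0},{"jaw":1,"dp":[0,0,0.03],"turn":0}]}}

```text
time: 24.95
ee_pos: [0.509, -0.2005, 0.1242]
ee_rot: [3.141, 0.001, -0.972]
wrist_force: [-0.4, -0.5, -1.9]
finger_gap: 0.0325
gripper_force: 59.7
```

>>> {"fn": "apply_moves", "kwargs": {"moves": [{"jaw":1,"dp":[0.001,-0.001,0.01],"turn":0},{"jaw":1,"dp":[0.001,-0.001,0.02],"turn":0},{"jaw":1,"dp":[0.001,-0.001,0.03],"turn":0},{"jaw":1,"dp":[0.001,-0.001,0.036],"turn":0},{"jaw":1,"dp":[0.001,-0.001,0.036],"turn":0},{"jaw":1,"dp":[0.001,-0.001,0.036],"turn":0}]}}

```text
time: 25.45
ee_pos: [0.51, -0.2008, 0.1071]
ee_rot: [3.142, 0.0, -0.972]
wrist_force: [-0.3, 0.0, 0.6]
finger_gap: 0.0325
gripper_force: 59.7
```

>>> {"fn": "apply_moves", "kwargs": {"moves": [{"jaw":1,"dp":[0,0,0.002],"turn":0},{"jaw":1,"dp":[0,0,0.005],"turn":0},{"jaw":1,"dp":[0,0,0.005],"turn":0},{"jaw":1,"dp":[0,0,0.005],"turn":0}]}}

```text
time: 25.78
ee_pos: [0.51, -0.2008, 0.1048]
ee_rot: [-3.141, -0.0, -0.972]
wrist_force: [0.3, -0.7, -1.2]
finger_gap: 0.0328
gripper_force: 59.7
```

>>> {"fn": "apply_moves", "kwargs": {"moves": [{"jaw":1,"dp":[0,0,0.002],"turn":0},{"jaw":1,"dp":[0,0,0.004],"turn":0},{"jaw":1,"dp":[0,0,0.004],"turn":0},{"jaw":1,"dp":[0,0,0.004],"turn":0}]}}

```text
time: 26.12
ee_pos: [0.5104, -0.2011, 0.1037]
ee_rot: [-3.141, -0.001, -0.972]
wrist_force: [-1.1, 0.2, 9.5]
finger_gap: 0.0324
gripper_force: 60.8
```

Seated at 9.5 N, the same as red. I release and withdraw.

>>> {"fn": "apply_moves", "kwargs": {"moves": [{"jaw":0.1,"dp":[0,0,0],"turn":0},{"jaw":-0.1,"dp":[0,0,0],"turn":0},{"jaw":-0.2,"dp":[0,0,0],"turn":0},{"jaw":-0.2,"dp":[0,0,-0.02],"turn":0},{"jaw":-0.2,"dp":[0,0,-0.08],"turn":0},{"jaw":-0.2,"dp":[0,0,-0.16],"turn":0},{"jaw":-0.2,"dp":[0,0,-0.24],"turn":0},{"jaw":-0.2,"dp":[0,0,-0.32],"turn":0},{"jaw":-0.2,"dp":[0,0,-0.32],"turn":0},{"jaw":-0.2,"dp":[0,0,-0.32],"turn":0}]}}

```text
time: 26.95
ee_pos: [0.5104, -0.201, 0.2653]
ee_rot: [-3.139, -0.004, -0.971]
wrist_force: [0.2, -0.2, -0.7]
finger_gap: 0.0513
gripper_force: 0.0
```

>>> {"fn": "apply_moves", "kwargs": {"moves": [{"jaw":-0.2,"dp":[0.0,-0.6,-0.05],"turn":0},{"jaw":-0.2,"dp":[0.0,-0.6,-0.05],"turn":0},{"jaw":-0.2,"dp":[0.0,-0.6,-0.05],"turn":0},{"jaw":-0.2,"dp":[0.0,-0.6,-0.05],"turn":0},{"jaw":-0.2,"dp":[0.0,-0.6,-0.05],"turn":0},{"jaw":-0.2,"dp":[0.0,-0.6,-0.05],"turn":0},{"jaw":-0.2,"dp":[0.0,-0.6,-0.05],"turn":0},{"jaw":-0.2,"dp":[0.0,-0.6,-0.05],"turn":0},{"jaw":-0.2,"dp":[0.0,-0.6,-0.05],"turn":0},{"jaw":-0.2,"dp":[0.0,-0.6,-0.05],"turn":0}]}}

```text
time: 27.78
ee_pos: [0.7573, -0.0313, 0.2855]
ee_rot: [3.139, 0.002, -0.971]
wrist_force: [-0.2, 0.6, 1.2]
finger_gap: 0.0512
gripper_force: 0.0
```

```bash
python3 - <<'E'
from h import *
from bench import eyes
t,s=eyes.grab_frame("top"),eyes.grab_frame("scene")
cv2.imwrite("pics/f1.png",np.hstack([cv2.resize(t["frame"][100:275,240:415],(400,400)),cv2.resize(s["frame"][95:250,105:260],(400,400))]))
for c in ("red","yellow","green"):
    for x in blobs(t["frame"],c,60):
        for y in blobs(s["frame"],c,60):
            X,e=tri(ray(t,x[0]),ray(s,y[0]))
            if e<.003 and X[0]>.4: print(c,X.round(4),e.round(4))
E
```

```text
green [ 0.5728 -0.2131  0.1188] 0.0018
```

View pics/f1.png

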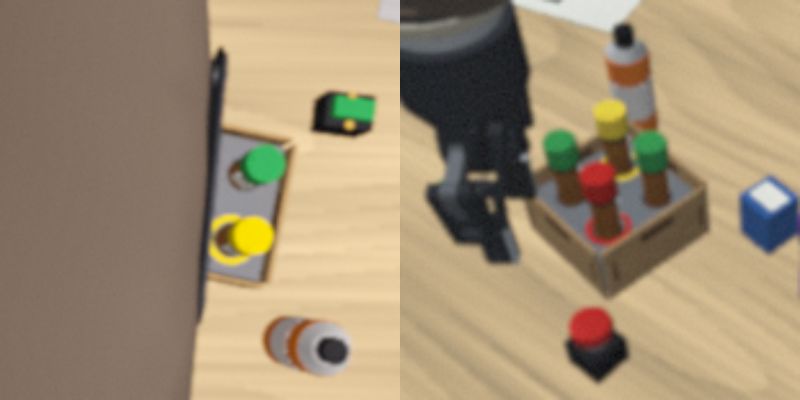

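The picture shows all four walls up. The red tube (598,200) and yellow tube (610,130) stand upright in their own rings at the same height as the greens. The bystanders are in place and the arm is clear.

```bash
python3 -c "
from bench import order; print(order.hand_in())"
```

```text
the job is handed in; nothing more can be done
None
```

The tray is ready and handed in at about 28 s of the 72 s: all four walls stand upright, the red and yellow tubes are seated in the wells ringed in their own colours, and the can, stop button, contact block, box and the other tubes were left alone.

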